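# Weigh two spice jars against each other and rack the fuller one

## Robot

A 6-joint arm with a two-finger parallel gripper is mounted at the origin on a cart in front of the work surface, level with it; the furniture and walls round the work are solid. World frame = base frame: x ahead of the robot, y to its left, z up, the work surface at z = 0. Lengths are in mm, angles in rad, forces in N, time in s.
With the tool pointing down it reaches from about 275 to 1000 mm from the base axis. Payload 8.4 kg.
Tool frame: the origin (TCP) lies at the very end of the fingers, on their centre line; the grasp point (between the pads) lies 19 mm behind it; z points along the fingers, y is the line along which they close (so a half turn about z gives the same grasp; the last joint's range is limited). The gripper opens to 85 mm and grips with 20 to 120 N. Pads are 22 mm wide; open, the fingers measure 114 mm over their backs; the gripper's body (76 mm by 85 mm) begins 54 mm behind the grasp point. The pads swing forward as they close: fully open they stand 13 mm farther back than shut.
Start: joints at [-1.298, 0.353, 1.633, -0, 1.155, -0.002], TCP at [169.595, -601.553, 231.281] pointing down, gripper open.
Joint ranges: [-2.63, 2.63], [-0.92, 2.1], [0.06, 2.66], [-1.3, 4.44], [0, 2.69], [-3.02, 3.02]. Speed limits (rad/s): [2.22, 2.22, 2.79, 3.14, 3.14, 3.14].

## Interface

Orientations are given as [roll, pitch, yaw] about the fixed x, y, z axes, in that order (R = Rz(yaw) Ry(pitch) Rx(roll)).
In Python, from rig import sensors, grab_frame, camera_params, order gives the robot as it stands. The module is installed in compiled form; this text tells all that it offers.
- The arm moves only by the tool move_arm, never from a script. Its argument "motion" is a list of rows, each a list of 7 numbers: the turn, a rotation vector about the tool's x, y, z in parts of the range, where 1.0 means pi rad, then the shift along the tool's x, y, z in parts of the range, where 1.0 means 75 cm, then the finger opening in m, from 0 to 0.0854. A call has 1 to 8 rows; each row is the pose to reach, as a shift and turn from the pose commanded when the call began, along the tool's axes at that moment; what a row does not reach only later rows make up. A row lasts 1/8 s, in which the tool goes at most 62.5 mm and 10.7 degrees, less where a joint would pass 70% of its speed; a pose out of reach is approached as far as the arm can. No shift or turn number may pass 1 either way. A call with a gripper value outside its range is refused whole. The fingers move at their own pace and stop on an object; "grip_force" is the grip in N (left out, the last holds). Time passes only in rows, so rows that repeat a pose let the fingers close. It gives the time, the measured TCP pose, the force, the opening and the grip force at its end, in the units of the state.
- sensors.sense(): the state, without advancing time (a new reading comes with each control period).
- grab_frame(name): name is "scene" or "top" or "wrist"; returns (picture, depth): 420x560x3 uint8, red, green, blue; 420x560 float32, mm along the optical axis (not along the pixel's ray), 0 where there is no reading.
- camera_params(name): a dict with "camera_matrix" (3x3 intrinsics, pixels), "world_from_camera" (4x4, takes a point from camera to world coordinates). Camera axes: x right, y down, z forward; pixel columns grow to the right and rows downward; lengths in mm; the calibration is good to about 2 mm. A picture is of the moment at which its call begins: read the wrist's pose just before it. camera_params takes no time and is no camera call; for the wrist camera it gives the pose at the moment of the call.
- order.sign_off(): hands the job in; it is judged then, once.
The state is a dict: "clock": time; "qpos": joint angles; "qvel": joint speeds; "joint_efforts": joint torques, N m; "eef_pos": TCP position; "tcp_rot": TCP orientation; "contact_force": force on the tool from outside, world axes, zero at the start; "wrist_torque": the same for the moment, N m; "opening": opening from 0.0 (shut) to 1.0 (fully open); "grasp_force": force on a finger pad.
Only numpy, scipy, OpenCV 4.12 (cv2) and the standard library are available. Lean on these libraries where they do the work, as an engineer would, in place of code of your own. Each camera call takes 0.05 s, during which the arm holds its last target. There are 200 camera calls.

## Task

The two spice jars with green caps look the same, but one is fuller: stand them on opposite pans of the balance, let go and let it tip fully, then push its slide lock in until it comes up firm against the beam, so that the pans cannot swing back when you unload one. Take the heavier jar, the one that went down, and press it upright and fully home into the free middle hole of the wooden spice block, leaving the lighter jar standing on its raised pan with the beam locked. Work gently: do not force the lock, the pans or the jars, knock no jar over, and leave the other things on the worktop where they are.

Things in the scene. Friction and masses are not known exactly. Their poses are not given: they have to be found in the camera images.
- jar_a: One of two look-alike glass spice jars with a green cap and a pale label, standing on the worktop to the left of the balance: round, 46 mm across, 106 mm high, its foot slightly rounded; the cap (45 mm across) is the top 20 mm. 0.1 to 0.3 kg; the two differ by at least 50 g. Origin: centre of its underside, z up.
- jar_b: The other spice jar, the same in looks and size. Origin: centre of its underside.
- balance: Equal-arm kitchen balance: white base (170 x 330 x 30 mm, fixed), steel beam, two round steel pans, dark slide lock in front. Origin: centre of the base's underside; x axis away from the robot (the way the lock is pushed), y to the left pan, z up. Pan centres lie 120 mm left and right of it. The pivot's cheeks and pointer plate between the pans reach 106 mm high.
- pan_left_floor (a point): Centre of the left pan's flat floor (radius 53 mm, rim 7 mm higher). The pans stay level and only move up and down: floor 82 mm above the worktop with the beam level, 14 mm lower or higher at the ends of its swing. A loaded pan sinks slowly (damped) until the beam meets its stop.
- pan_right_floor (a point): The same for the right pan.
- beam (a joint): Tilt of the balance beam in rad: 0 level, above 0 the left pan is up and the right one down, below 0 the reverse; stops at -0.12 and 0.12. Empty it stands level. Unequal loads tip it all the way, damped, within about 2 s of letting go.
- lock_front (a point): Fixed point on the balance: top edge of the front face (towards the robot) of the lock's black thumb tab (34 wide, 9 thick, 46 tall, mm) when pulled out; it starts there, 0 to 1.5 mm in. Push along the balance's x: slides with 4 N and stays. Its 2 pins lock a fully tipped beam only when their collars meet it, 7 to 24 mm in (set by screws, not reported); 8 to 10 N is firm, over 15 N too much.
- block: Wooden spice block, 232 x 82 x 46 mm, fixed, to the right of the balance, with a row of three round holes along its x axis; only the middle one is free. Origin: centre of its underside.
- hole (a point): Mouth centre of the free middle hole, on the block's top face: 48.5 mm across, 34 mm deep. A spring pad in its -y wall holds the jar with about 3 to 8 N of friction, so it must be pressed in. Site x axis along the row of holes, z up; 72 mm away along +x a brown-capped jar (top 117 mm over the worktop), along -x a shaker (102 mm).
- hole_floor (a point): Centre of the cork pad at that hole's bottom, 12 mm above the worktop: where the underside of the seated jar rests. The cork is soft: it gives about 1 mm for every 5 N and comes back.
- soup: Bystander: upright carton, 55 x 101 x 148 mm, at the back right. Origin: centre of its underside.
- mug: Bystander: brown mug with a handle, 78 x 112 x 126 mm, behind the balance.
- dish: Bystander: small fluted glass dish, 69 mm across, 38 mm high, behind the two jars.
- tin: Bystander: food tin, 57 mm diameter, 72 mm high, in front of the balance's left end.
- glass: Bystander: upturned drinking glass, 66 mm across, 98 mm high, to the left of the two jars.
Things that resemble listed ones, but are neither listed nor needed, are in the scene too. What is shaped like the jar_b but red is not meant. Leave any pink look-alike of the jar_a alone.

How it is judged:
By the outcome, as a careful person would: the job done as asked, in the order asked, and still so for the second after the job is handed in, with the robot touching nothing.
It also fails if it takes over 72 s, if anything falls off the work surface, if the arm or the gripper's body presses on something with over 40 N, if the wrist force passes 120 N, or if a joint passes its speed limit or range.

## Working session

There is one attempt and no reset: what is moved stays moved. The work goes in short steps, Python scripts to look and compute and a tool call to move; the robot and the scene stay as the last step left them, time stands still between calls to the robot, and variables do not carry over. Pictures are saved under pics/ and viewed, at most 10 in all, crops included, and the job is handed in when it is done.

Besides the shell and the picture viewer there is one more tool, called after "Request:" as a command line: name --pt "numbers of a row" for each row, then --argument value for the rest. move_arm: Moves the arm, as the interface text tells. Its arguments: {"type":"object","properties":{"motion":{"type":"array","items":{"type":"array","items":{"type":"number"}}},"grip_force":{"type":"number"}},"required":["motion"]}

```bash
mkdir -p pics
cat > h.py <<'E'
import numpy as np, cv2
from rig import sensors, grab_frame, camera_params, order
from scipy.spatial.transform import Rotation as R
def shot(n):
    p=camera_params(n); im,d=grab_frame(n); return im,d,p
def cloud(d,p):
    K=np.array(p["camera_matrix"]);T=np.array(p["world_from_camera"])
    v,u=np.indices(d.shape); q=np.stack([(u-K[0,2])/K[0,0]*d,(v-K[1,2])/K[1,1]*d,d,np.ones_like(d)],-1)
    w=(q@T.T)[...,:3]; w[d==0]=np.nan; return w
def ray(p,u,v,z):
    K=np.array(p["camera_matrix"]);T=np.array(p["world_from_camera"])
    r=T[:3,:3]@np.array([(u-K[0,2])/K[0,0],(v-K[1,2])/K[1,1],1]); o=T[:3,3]
    return o+r*(z-o[2])/r[2]
E
python3 - <<'E'
from h import *
for n in("scene","top"):
    im,d,p=shot(n); cv2.imwrite(f"pics/{n}0.png",im[...,::-1]); np.savez(f"{n}0.npz",im=im,d=d,**{k:np.array(v) for k,v in p.items() if k in("camera_matrix","world_from_camera")})
    print(n,np.round(p["world_from_camera"],2).tolist(),np.round(p["camera_matrix"],1).tolist())
print(sensors.sense())
E
```

```text
scene [[-0.7, -0.6, 0.39, 0.62], [-0.71, 0.58, -0.4, 651.64], [0.01, -0.56, -0.83, 1276.73], [0.0, 0.0, 0.0, 1.0]] [[499.9, 0.0, 279.4], [0.0, 499.9, 211.0], [0.0, 0.0, 1.0]]
top [[-0.01, -0.99, 0.11, 351.17], [-1.0, 0.01, 0.01, 75.75], [-0.01, -0.11, -0.99, 1725.25], [0.0, 0.0, 0.0, 1.0]] [[458.9, 0.0, 271.6], [0.0, 458.9, 203.2], [0.0, 0.0, 1.0]]
{'clock': 0.1, 'qpos': array([-1.29838513e+00,  3.53556539e-01,  1.63404377e+00, -5.95529459e-06,
        1.15521843e+00, -2.41232897e-03]), 'qvel': array([ 0.0011972 , -0.00081497, -0.00115544,  0.00173061, -0.00070868,
       -0.00083966]), 'joint_efforts': array([-4.63673841e-04, -6.06358910e+01, -3.42819679e+01,  1.34620277e-05,
        3.92734772e-03,  6.25924230e-06]), 'eef_pos': array([ 169.4877078 , -601.14106345,  230.65756532]), 'tcp_rot': array([-3.14036656e+00,  2.48771195e-06,  2.74825934e-01]), 'contact_force': array([ 0.86361081,  0.73234043, -1.3352607 ]), 'wrist_torque': array([0.01701209, 0.04392208, 0.03943387]), 'grasp_force': 0.0, 'opening': 0.9961636309339339}
```

View pics/scene0.png

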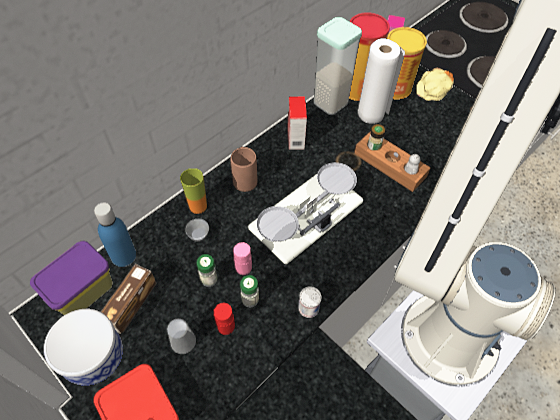

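View pics/top0.png

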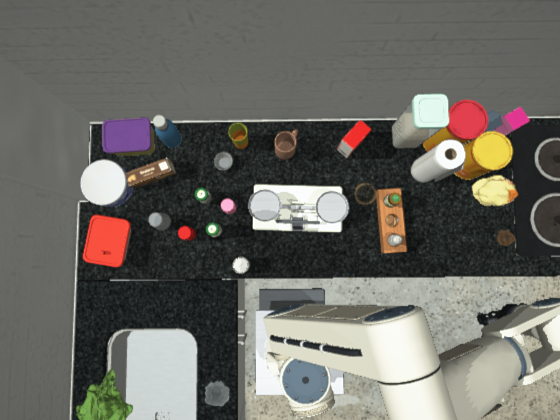

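The scene view shows two green caps at (207,262) and (249,284). The look-alikes are pink (243,258) and red (224,318), and the block holds another jar with a greenish/brown cap at (377,135). I'll take the two green-capped jars with pale labels left of the balance, and measure and confirm them in a crop.

Run:
```python
from h import *
S={n:dict(np.load(f"{n}0.npz")) for n in("scene","top")}
im=S["scene"]["im"]; c=np.hstack([cv2.resize(im[220:345,165:290],(400,400),interpolation=3),cv2.resize(im[110:235,320:445],(400,400),interpolation=3)]);
t=S["top"]["im"]; c=c
cv2.imwrite("pics/crop1.png",c[...,::-1])
for n in S:
    s=S[n];w=cloud(s["d"],s);hsv=cv2.cvtColor(s["im"],cv2.COLOR_RGB2HSV)
    m=((hsv[...,0]>40)&(hsv[...,0]<85)&(hsv[...,1]>90)&(hsv[...,2]>40)).astype(np.uint8)
    k,l,st,ce=cv2.connectedComponentsWithStats(m)
    for i in range(1,k):
        if st[i,4]>15:
            q=w[l==i];u,v=st[i,0]+st[i,2]/2-.5,st[i,1]+st[i,3]/2-.5
            print(n,"green",st[i].tolist(),np.round(np.nanmedian(q,0)),np.nanmax(q[:,2]).round(), np.round(ray(s,u,v,106)))
    # white base at z~30
    reg=(np.abs(w[...,2]-30)<5)&(hsv[...,1]<40)&(hsv[...,2]>150)
    k,l,st,ce=cv2.connectedComponentsWithStats(reg.astype(np.uint8))
    L=(l>0)&np.isin(l,[i for i in range(1,k) if st[i,4]>40])
    q=w[L]; q=q[(q[:,1]<250)&(q[:,1]>-250)&(q[:,0]>300)]
    print(n,"base",len(q),cv2.minAreaRect(q[:,:2].astype(np.float32)),np.median(q[:,2]))
    # pans by height
    reg=(np.abs(w[...,2]-85)<8)&(w[...,0]>350)&(w[...,0]<750)&(np.abs(w[...,1])<350)
    k,l,st,ce=cv2.connectedComponentsWithStats(reg.astype(np.uint8))
    for i in range(1,k):
        if st[i,4]>80: q=w[l==i];print(n,"z85",st[i].tolist(),np.round(cv2.minEnclosingCircle(q[:,:2].astype(np.float32))[0]),cv2.minEnclosingCircle(q[:,:2].astype(np.float32))[1],np.median(q[:,2]))
    # block top z=46
    reg=(np.abs(w[...,2]-46)<5)&(w[...,1]<0)&(w[...,1]>-450)&(hsv[...,1]>90)&(hsv[...,0]<25)&(w[...,0]>300)
    k,l,st,ce=cv2.connectedComponentsWithStats(reg.astype(np.uint8))
    for i in range(1,k):
        if st[i,4]>60: q=w[l==i];print(n,"block",st[i].tolist(),cv2.minAreaRect(q[:,:2].astype(np.float32)),np.median(q[:,2]))
    z0=w[(w[...,0]>400)&(w[...,0]<600)&(abs(w[...,1])<300)&(abs(w[...,2])<12)][:,2];print("floor",np.median(z0))
```

```text
scene green [375, 126, 7, 6, 32] [ 548. -344.  117.] 121.0 [ 553. -354.  106.]
scene green [373, 144, 7, 6, 19] [ 533. -323.   60.] 74.0 [ 510. -291.  106.]
scene green [196, 254, 19, 19, 177] [564. 348. 103.] 111.0 [567. 348. 106.]
scene green [240, 275, 18, 19, 177] [439. 309. 103.] 111.0 [443. 307. 106.]
scene base 2237 ((523.8013916015625, -0.206695556640625), (326.8963623046875, 168.03555297851562), 87.84441375732422) 29.256109186538197
scene z85 [317, 163, 40, 32, 942] [ 520. -122.] 61.60997009277344 82.04439906412335
scene z85 [257, 207, 42, 36, 1136] [530. 117.] 60.93531036376953 81.98435714761547
scene block [356, 132, 75, 52, 868] ((473.30279541015625, -344.55487060546875), (233.5108184814453, 88.41943359375), 3.0512051582336426) 45.506231009531575
floor -0.5620093040593019
top green [194, 187, 14, 14, 83] [577. 353. 103.] 114.0 [572. 347. 106.]
top green [392, 195, 7, 7, 40] [ 546. -341.  116.] 124.0 [ 547. -343.  106.]
top green [205, 222, 14, 14, 77] [448. 312. 105.] 116.0 [447. 308. 106.]
top green [76, 369, 56, 51, 1628] [-157.  691.   58.] 95.0 [-112.  675.  106.]
top base 1498 ((525.1242065429688, 0.022552490234375), (326.5960693359375, 168.1877899169922), 87.72711944580078) 30.071778454434252
top z85 [248, 189, 34, 33, 774] [530. 120.] 59.80244064331055 83.278557104568
top z85 [315, 191, 34, 33, 806] [ 520. -120.] 59.45685577392578 82.9258689207129
top block [378, 189, 28, 64, 766] ((473.055908203125, -342.9054870605469), (232.1195526123047, 83.98956298828125), 3.1277225017547607) 46.01845038401575
floor 0.38696124512648566
```

View pics/crop1.png

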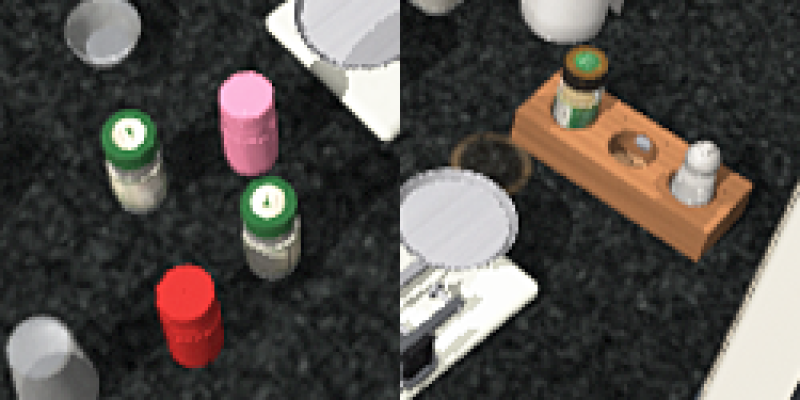

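The crop confirms the two jars with green caps and pale labels. One is near (569,348) mm and the other near (445,308). Next I'll check the wrist camera mount and the lock tab.

Run:
```python
from h import *
s=sensors.sense();p=camera_params("wrist");T=np.array(p["world_from_camera"])
Rt=R.from_euler("xyz",s["tcp_rot"]).as_matrix()
print("cam in tool",Rt.T@(T[:3,3]-s["eef_pos"]),(Rt.T@T[:3,:3]).round(2).tolist(),np.round(p["camera_matrix"],0).tolist())
for n in("scene","top"):
    S=dict(np.load(f"{n}0.npz"));w=cloud(S["d"],S);g=S["im"].max(-1)
    m=(w[...,0]>410)&(w[...,0]<520)&(abs(w[...,1])<60)&(w[...,2]>33)&(w[...,2]<110)&(g<70)
    q=w[m];print(n,len(q),np.percentile(q,[0,5,50,95,100],axis=0).round().tolist())
    f=q[q[:,0]<np.percentile(q[:,0],25)];print(np.median(f,0), f.min(0),f.max(0))
```

```text
cam in tool [  77.41244214   -0.90715498 -143.37417316] [[-0.0, -0.95, -0.3], [1.0, -0.0, 0.0], [-0.0, -0.3, 0.95]] [[375.0, 0.0, 278.0], [0.0, 375.0, 210.0], [0.0, 0.0, 1.0]]
scene 112 [[442.0, -38.0, 39.0], [444.0, -10.0, 46.0], [448.0, 7.0, 66.0], [492.0, 24.0, 87.0], [510.0, 46.0, 108.0]]
[444.61682313   3.51939154  64.27641939] [441.97819135 -11.3341444   45.36506465] [445.22876067  19.29348869  85.81538379]
top 26 [[446.0, -13.0, 37.0], [446.0, -10.0, 39.0], [450.0, 5.0, 85.0], [456.0, 19.0, 89.0], [457.0, 19.0, 91.0]]
[446.25335899  -2.35775578  86.26885505] [445.99694988 -13.03685827  81.79072775] [446.39850593   8.38004777  89.47161465]
```

The rows are not in the units I measure in: shifts go in shares of 75 cm and turns go in shares of pi rad. I convert before sending: 0.3 m / 0.75 = 0.4, 0.27 m / 0.75 = 0.36, 0.27 rad / 3.1416 = 0.0859.

Request:
move_arm --pt "0 0 0.0318 0.0667 0 0 0.065" --pt "0 0 0.0637 0.1333 -0.0133 0 0.065" --pt "0 0 0.0859 0.2 -0.04 0 0.065" --pt "0 0 0.0859 0.2533 -0.08 0 0.065" --pt "0 0 0.0859 0.3067 -0.12 0 0.065" --pt "0 0 0.0859 0.36 -0.16 0 0.065" --pt "0 0 0.0859 0.4 -0.1867 0 0.065" --pt "0 0 0.0859 0.4 -0.1867 0 0.065"

```text
clock: 1.1
eef_pos: [421.5, -383.5, 231.0]
tcp_rot: [-3.141, 0.0, 0.008]
contact_force: [-0.2, 0.0, -0.1]
opening: 0.762
grasp_force: 0.0
```

Run:
```python
from h import *
im,d,p=shot("wrist");w=cloud(d,p);cv2.imwrite("pics/wr1.png",im[...,::-1])
hsv=cv2.cvtColor(im,cv2.COLOR_RGB2HSV)
top=(np.abs(w[...,2]-46)<4)&(hsv[...,1]>80)&(w[...,1]<-280)
q=w[top];print(len(q),cv2.minAreaRect(q[:,:2].astype(np.float32)),np.median(q[:,2]))
# hole: not top-face, deeper than 40, inside
m=((w[...,2]<38)&(np.hypot(w[...,0]-473,w[...,1]+344)<34)).astype(np.uint8)
print("hole px",m.sum())
cl=cv2.morphologyEx(top.astype(np.uint8),cv2.MORPH_CLOSE,np.ones((3,3)))
inv=(1-cl).astype(np.uint8);k,l,st,ce=cv2.connectedComponentsWithStats(inv)
for i in range(1,k):
    if 300<st[i,4]<20000:
        c,_=cv2.findContours((l==i).astype(np.uint8),0,2);e=cv2.fitEllipse(max(c,key=len));print(st[i].tolist(),np.round(e[0],1),np.round(e[1],1),ray(p,*e[0],46).round(1))
```

```text
14824 ((463.928955078125, -346.3386535644531), (210.857666015625, 82.23493957519531), 3.217210054397583) 46.75551913455348
hole px 2412
[179, 0, 80, 60, 3759] [217.8  17.4] [67.  90.9] [ 554.9 -334.    46. ]
[209, 92, 55, 57, 2491] [236.  120.2] [54.3 56.7] [ 475.8 -346.3   46. ]
[215, 176, 54, 62, 2558] [240.1 206. ] [50.  63.3] [ 399.3 -348.    46. ]
```

View pics/wr1.png

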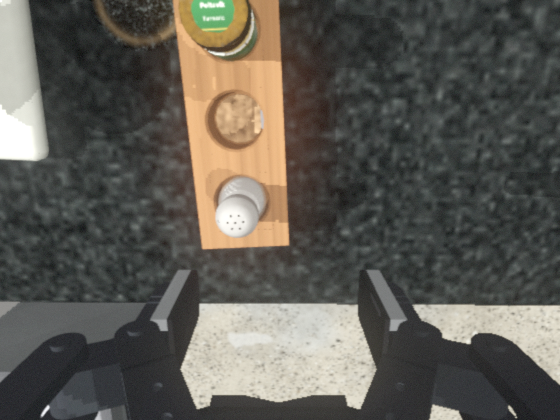

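The wrist view shows the free hole at (236,120), its spring pad on the right wall at (260,122), and the neighbours as described. Heading for jar B now.

To row units: -0.48 m / 0.75 = -0.64, -0.42 m / 0.75 = -0.56.

Request:
move_arm --pt "0 0 0 0 -0.08 0 0.065" --pt "0 0 0 0 -0.16 0 0.065" --pt "0 0 0 0 -0.24 0 0.065" --pt "0 0 0 0 -0.32 0 0.065" --pt "0 0 0 0 -0.4 0 0.065" --pt "0 0 0 0 -0.48 0 0.065" --pt "0 0 0 0 -0.56 0 0.065" --pt "0 0 0 0 -0.64 0 0.065"

```text
clock: 2.15
eef_pos: [418.2, 95.4, 231.5]
tcp_rot: [3.141, -0.001, 0.004]
contact_force: [3.0, 0.7, -0.4]
opening: 0.764
grasp_force: 0.0
```

To row units: -0.21 m / 0.75 = -0.28, -0.18 m / 0.75 = -0.24.

Request:
move_arm --pt "0 0 0 0 -0.08 0 0.065" --pt "0 0 0 0 -0.16 0 0.065" --pt "0 0 0 0 -0.24 0 0.065" --pt "0 0 0 0 -0.28 0 0.065" --pt "0 0 0 0 -0.28 0 0.065"

```text
clock: 2.78
eef_pos: [417.5, 305.5, 230.9]
tcp_rot: [3.141, 0.0, 0.006]
contact_force: [-0.6, -0.2, 0.5]
opening: 0.76
grasp_force: 0.0
```

```bash
cat > caps.py <<'E'
from h import *
def caps(tag,z=106):
    s=sensors.sense();im,d,p=shot("wrist");cv2.imwrite(f"pics/{tag}.png",im[...,::-1]);w=cloud(d,p)
    hsv=cv2.cvtColor(im,cv2.COLOR_RGB2HSV);m=((hsv[...,0]>45)&(hsv[...,0]<85)&(hsv[...,1]>90)&(hsv[...,2]>40)).astype(np.uint8)
    m=cv2.morphologyEx(m,cv2.MORPH_CLOSE,np.ones((5,5)))
    k,l,st,ce=cv2.connectedComponentsWithStats(m)
    print("tcp",s["eef_pos"].round(1),s["tcp_rot"].round(3))
    for i in range(1,k):
        if st[i,4]>200:
            t=(l==i)&(np.abs(w[...,2]-z)<4); q=w[cv2.morphologyEx(t.astype(np.uint8),cv2.MORPH_CLOSE,np.ones((9,9)))>0]; q=q[np.abs(q[:,2]-z)<4]
            if len(q)>50: c,r=cv2.minEnclosingCircle(q[:,:2].astype(np.float32));print(st[i].tolist(),"circle",np.round(c,1),round(r,1),"z",np.median(q[:,2]).round(1))
    return im,d,p,w
E
python3 -c "
from caps import *
caps('wr2')"
```

```text
tcp [417.5 305.5 230.9] [3.141 0.    0.006]
[201, 0, 42, 10, 306] circle [551.4 346.6] 9.8 z 104.8
[248, 131, 62, 62, 1676] circle [446.6 305.9] 22.6 z 106.3
```

To row units: 0.178 m / 0.75 = 0.2373, 0.165 m / 0.75 = 0.22.

Request:
move_arm --pt "0 0 0 0.038 -0.0013 0.04 0.065" --pt "0 0 0 0.038 -0.0013 0.1067 0.065" --pt "0 0 0 0.038 -0.0013 0.1733 0.065" --pt "0 0 0 0.038 -0.0013 0.22 0.065" --pt "0 0 0 0.038 -0.0013 0.2373 0.065" --pt "0 0 0 0.038 -0.0013 0.2373 0.065" --pt "0 0 0 0.038 -0.0013 0.2373 0.055" --pt "0 0 0 0.038 -0.0013 0.2373 0.042" --grip_force 35

```text
clock: 3.82
eef_pos: [446.6, 306.1, 55.0]
tcp_rot: [-3.141, -0.002, 0.005]
contact_force: [-0.7, -2.6, 5.9]
opening: 0.528
grasp_force: 34.8
```

Request:
move_arm --pt "0 0 0 0 0 0 0.03" --pt "0 0 0 0 0 0 0.03" --pt "0 0 0 0 0 0 0.03" --pt "0 0 0 0 0 0 0.03"

```text
clock: 4.32
eef_pos: [446.5, 306.1, 55.0]
tcp_rot: [-3.141, -0.002, 0.005]
contact_force: [0.9, -3.7, 6.9]
opening: 0.527
grasp_force: 34.8
```

Request:
move_arm --pt "0 0 0 0 0 -0.0267 0.03" --pt "0 0 0 0 0 -0.08 0.03" --pt "0 0 0 0 0 -0.1333 0.03" --pt "0 0 0 0.0067 0.04 -0.1733 0.03" --pt "0 0 0 0.02 0.1067 -0.18 0.03" --pt "0 0 0 0.0333 0.1733 -0.18 0.03" --pt "0 0 0 0.0467 0.24 -0.18 0.03" --pt "0 0 0 0.06 0.3067 -0.18 0.03"

```text
clock: 5.32
eef_pos: [492.0, 74.5, 189.4]
tcp_rot: [-3.141, -0.002, 0.005]
contact_force: [0.8, -0.9, -1.5]
opening: 0.523
grasp_force: 36.3
```

To row units: 0.197 m / 0.75 = 0.2627, 0.18 m / 0.75 = 0.24.

Request:
move_arm --pt "0 0 0 0.0133 0.0667 0 0.03" --pt "0 0 0 0.02 0.1333 0 0.03" --pt "0 0 0 0.0267 0.1933 0 0.03" --pt "0 0 0 0.0333 0.24 0 0.03" --pt "0 0 0 0.0347 0.2627 0 0.03" --pt "0 0 0 0.0347 0.2627 0 0.03" --pt "0 0 0 0.0347 0.2627 0 0.03" --pt "0 0 0 0.0347 0.2627 0 0.03"

```text
clock: 6.32
eef_pos: [518.5, -119.8, 188.4]
tcp_rot: [-3.141, 0.0, 0.006]
contact_force: [-0.2, 0.0, -1.3]
opening: 0.523
grasp_force: 36.3
```

Run:
```python
from caps import *
s=sensors.sense();print(s["contact_force"].round(1),s["opening"])
im,d,p,w=caps('wr3',z=s["eef_pos"][2]+51)
m=(w[...,2]>72)&(w[...,2]<97)&(w[...,0]>430)
q=w[m];print(len(q),np.median(q[:,2]))
```

```text
[-0.2  0.  -1.3] 0.5233290013281627
tcp [ 518.5 -119.8  188.4] [-3.141  0.     0.006]
[203, 265, 149, 131, 10666] circle [ 519.2 -118.6] 22.9 z 239.7
[258, 356, 26, 24, 228] circle [ 518.7 -118. ] 5.1 z 240.6
19845 82.97606198200307
```

View pics/wr3.png

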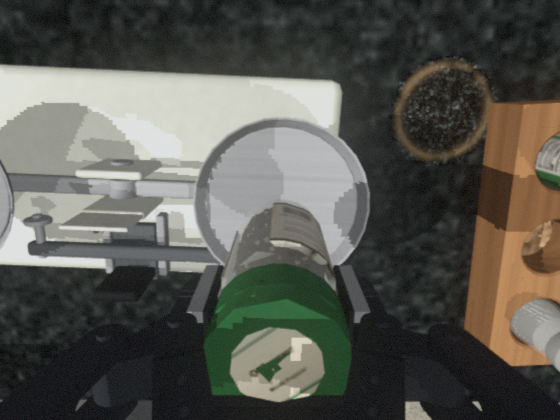

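The jar is held upright over the right pan. Its cap is at (275,360), and the pan at (283,200) lies right below it in the world. Lowering now.

To row units: 0.052 m / 0.75 = 0.0693, 0.051 m / 0.75 = 0.068.

Request:
move_arm --pt "0 0 0 0.0013 0.0013 0.0267 0.03" --pt "0 0 0 0.0013 0.0013 0.0533 0.03" --pt "0 0 0 0.0013 0.0013 0.0613 0.03" --pt "0 0 0 0.0013 0.0013 0.0653 0.03" --pt "0 0 0 0.0013 0.0013 0.068 0.03" --pt "0 0 0 0.0013 0.0013 0.0693 0.03" --pt "0 0 0 0.0013 0.0013 0.0693 0.03"

```text
clock: 7.25
eef_pos: [519.7, -121.9, 136.5]
tcp_rot: [3.142, -0.0, 0.005]
contact_force: [-0.4, 0.4, -1.0]
opening: 0.524
grasp_force: 36.3
```

To row units: 0.003 m / 0.75 = 0.004, 0.002 m / 0.75 = 0.0027.

Request:
move_arm --pt "0 0 0 0 0 0.0013 0.03" --pt "0 0 0 0 0 0.0027 0.03" --pt "0 0 0 0 0 0.004 0.03" --pt "0 0 0 0 0 0.004 0.03"

```text
clock: 7.75
eef_pos: [519.5, -121.9, 133.2]
tcp_rot: [-3.142, 0.0, 0.005]
contact_force: [0.1, 0.8, -0.7]
opening: 0.524
grasp_force: 36.4
```

To row units: 0.01 m / 0.75 = 0.0133, 0.009 m / 0.75 = 0.012.

Request:
move_arm --pt "0 0 0 0 0 0.0027 0.03" --pt "0 0 0 0 0 0.0053 0.03" --pt "0 0 0 0 0 0.008 0.03" --pt "0 0 0 0 0 0.0107 0.03" --pt "0 0 0 0 0 0.012 0.03" --pt "0 0 0 0 0 0.0133 0.03" --pt "0 0 0 0 0 0.0133 0.03"

```text
clock: 8.62
eef_pos: [519.5, -121.9, 123.2]
tcp_rot: [-3.142, 0.0, 0.005]
contact_force: [0.2, -0.5, -1.2]
opening: 0.524
grasp_force: 36.4
```

To row units: -0.1 m / 0.75 = -0.1333, -0.06 m / 0.75 = -0.08.

Request:
move_arm --pt "0 0 0 0 0 0 0.05" --pt "0 0 0 0 0 0 0.055" --pt "0 0 0 0 0 0 0.065" --pt "0 0 0 0 0 0 0.065" --pt "0 0 0 0 0 0 0.065" --pt "0 0 0 0 0 -0.0267 0.065" --pt "0 0 0 0 0 -0.08 0.065" --pt "0 0 0 -0.0133 -0.0267 -0.1333 0.065"

```text
clock: 9.62
eef_pos: [509.7, -102.5, 224.3]
tcp_rot: [3.141, -0.0, 0.004]
contact_force: [-0.5, 1.0, 0.2]
opening: 0.759
grasp_force: 0.0
```

Run:
```python
from caps import *
s=sensors.sense();print(s["contact_force"].round(1),s["opening"])
im,d,p,w=caps('wr4',z=174.5)
for n in ("top",):
    im,d,p=shot(n);w=cloud(d,p)
    for c in((530,120),(520,-120)):
        r=np.hypot(w[...,0]-c[0],w[...,1]-c[1]);q=w[(r<50)&(w[...,2]>55)&(w[...,2]<200)]
        print(n,c,len(q),np.percentile(q[:,2],[5,25,50,75,95]).round())
```

```text
[-0.5  1.   0.2] 0.7590397709933162
tcp [ 509.7 -102.5  224.3] [ 3.141 -0.     0.004]
[276, 183, 81, 77, 2780] circle [ 519.  -122.3] 22.7 z 173.8
top (530, 120) 611 [ 91.  94.  97.  99. 103.]
top (520, -120) 110 [ 62.  66.  68.  70. 100.]
```

To row units: -0.449 m / 0.75 = -0.5987, -0.41 m / 0.75 = -0.5467.

Request:
move_arm --pt "0 0 0 0.004 -0.0733 0 0.065" --pt "0 0 0 0.008 -0.1533 0 0.065" --pt "0 0 0 0.0133 -0.2333 0 0.065" --pt "0 0 0 0.02 -0.3133 0 0.065" --pt "0 0 0 0.0267 -0.3933 0 0.065" --pt "0 0 0 0.0333 -0.4733 0 0.065" --pt "0 0 0 0.04 -0.5467 0 0.065" --pt "0 0 0 0.0467 -0.5987 0 0.065"

```text
clock: 10.72
eef_pos: [542.1, 349.5, 222.2]
tcp_rot: [3.141, 0.001, 0.006]
contact_force: [0.4, 0.0, -0.5]
opening: 0.763
grasp_force: 0.0
```

Request:
move_arm --pt "0 0 0 0 0 0 0.065" --pt "0 0 0 0 0 0 0.065"

```text
clock: 10.98
eef_pos: [542.0, 346.5, 222.3]
tcp_rot: [3.14, 0.001, 0.005]
contact_force: [0.7, -0.2, -0.5]
opening: 0.765
grasp_force: 0.0
```

```bash
python3 -c "
from caps import *
caps('wr5')"
```

```text
tcp [542.  346.5 222.3] [3.14e+00 1.00e-03 5.00e-03]
[247, 128, 65, 66, 1895] circle [572.  346.4] 22.5 z 106.2
```

To row units: 0.168 m / 0.75 = 0.224, 0.158 m / 0.75 = 0.2107.

Request:
move_arm --pt "0 0 0 0.0267 0 0.04 0.065" --pt "0 0 0 0.0393 0 0.1067 0.065" --pt "0 0 0 0.0393 0 0.1733 0.065" --pt "0 0 0 0.0393 0 0.2107 0.065" --pt "0 0 0 0.0393 0 0.224 0.065" --pt "0 0 0 0.0393 0 0.224 0.065" --pt "0 0 0 0.0393 0 0.224 0.055" --pt "0 0 0 0.0393 0 0.224 0.042"

```text
clock: 12.02
eef_pos: [572.8, 347.5, 57.2]
tcp_rot: [-3.141, -0.002, 0.005]
contact_force: [0.5, -1.6, 4.0]
opening: 0.524
grasp_force: 34.8
```

Request:
move_arm --pt "0 0 0 0 0 0 0.03" --pt "0 0 0 0 0 0 0.03" --pt "0 0 0 0 0 0 0.03"

```text
clock: 12.4
eef_pos: [572.8, 347.5, 57.1]
tcp_rot: [-3.141, -0.002, 0.005]
contact_force: [-0.3, -2.9, 6.4]
opening: 0.525
grasp_force: 34.9
```

To row units: 0.205 m / 0.75 = 0.2733, 0.155 m / 0.75 = 0.2067.

Request:
move_arm --pt "0 0 0 0 0 -0.0267 0.03" --pt "0 0 0 0 0 -0.08 0.03" --pt "0 0 0 0 0 -0.1467 0.03" --pt "0 0 0 0 0 -0.1933 0.03" --pt "0 0 0 -0.0133 0.0667 -0.2 0.03" --pt "0 0 0 -0.0267 0.1333 -0.2 0.03" --pt "0 0 0 -0.04 0.2067 -0.2 0.03" --pt "0 0 0 -0.0533 0.2733 -0.2 0.03"

```text
clock: 13.4
eef_pos: [532.3, 140.7, 206.8]
tcp_rot: [-3.141, -0.002, 0.005]
contact_force: [0.7, 0.1, -1.8]
opening: 0.529
grasp_force: 36.5
```

To row units: 0.03 m / 0.75 = 0.04, -0.005 m / 0.75 = -0.0067.

Request:
move_arm --pt "0 0 0 -0.0067 0.0293 0 0.03" --pt "0 0 0 -0.0067 0.0293 0.0133 0.03" --pt "0 0 0 -0.0067 0.0293 0.0267 0.03" --pt "0 0 0 -0.0067 0.0293 0.04 0.03" --pt "0 0 0 -0.0067 0.0293 0.04 0.03" --pt "0 0 0 -0.0067 0.0293 0.04 0.03"

```text
clock: 14.15
eef_pos: [528.0, 120.6, 175.1]
tcp_rot: [3.142, 0.0, 0.005]
contact_force: [-0.0, 0.3, -2.8]
opening: 0.523
grasp_force: 36.6
```

Run:
```python
from caps import *
s=sensors.sense();print(s["contact_force"].round(1),s["opening"])
im,d,p,w=caps('wr6',z=s["eef_pos"][2]+49)
q=w[(w[...,2]>72)&(w[...,2]<110)&(w[...,1]>65)];print(np.median(q[:,2]))
```

```text
[-0.   0.3 -2.8] 0.522689990271715
tcp [528.  120.6 175.1] [3.142 0.    0.005]
[204, 265, 148, 131, 10421] circle [528.1 122. ] 22.9 z 224.4
[275, 352, 19, 26, 222] circle [527.7 121.4] 4.8 z 225.3
97.61762575441689
```

To row units: 0.024 m / 0.75 = 0.032, 0.023 m / 0.75 = 0.0307.

Request:
move_arm --pt "0 0 0 0.0013 0.0013 0.0133 0.03" --pt "0 0 0 0.0013 0.0013 0.0227 0.03" --pt "0 0 0 0.0013 0.0013 0.0267 0.03" --pt "0 0 0 0.0013 0.0013 0.0293 0.03" --pt "0 0 0 0.0013 0.0013 0.0307 0.03" --pt "0 0 0 0.0013 0.0013 0.032 0.03" --pt "0 0 0 0.0013 0.0013 0.032 0.03"

```text
clock: 15.08
eef_pos: [529.0, 119.1, 151.4]
tcp_rot: [3.142, -0.0, 0.005]
contact_force: [-0.5, -0.6, -1.7]
opening: 0.525
grasp_force: 36.7
```

To row units: -0.1 m / 0.75 = -0.1333, -0.06 m / 0.75 = -0.08.

Request:
move_arm --pt "0 0 0 0 0 0 0.05" --pt "0 0 0 0 0 0 0.055" --pt "0 0 0 0 0 0 0.065" --pt "0 0 0 0 0 0 0.065" --pt "0 0 0 0 0 0 0.065" --pt "0 0 0 0 0 -0.0267 0.065" --pt "0 0 0 0 0 -0.08 0.065" --pt "0 0 0 -0.04 0.0267 -0.1333 0.065"

```text
clock: 16.08
eef_pos: [500.1, 99.5, 252.4]
tcp_rot: [-3.141, -0.001, 0.006]
contact_force: [0.2, -0.1, 1.0]
opening: 0.764
grasp_force: 0.0
```

Run:
```python
from caps import *
for z in(202,174,188): caps('wr7_%d'%z,z=z)
```

```text
tcp [500.1  99.5 252.4] [-3.141e+00 -1.000e-03  6.000e-03]
tcp [497.6  97.5 256.9] [ 3.141e+00 -3.000e-03  5.000e-03]
[211, 135, 71, 71, 2126] circle [528.  118.2] 22.3 z 173.8
tcp [499.   98.3 255.1] [-3.141 -0.005  0.004]
```

Jar A on the left pan went fully down: its cap is at 174 mm, so it is the heavier one. Closing the fingers and moving in front of the lock tab.

To row units: 0.194 m / 0.75 = 0.2587, 0.095 m / 0.75 = 0.1267, 0.044 rad / 3.1416 = 0.014.

Request:
move_arm --pt "0 0 0.014 -0.04 0.04 0 0.03" --pt "0 0 0.014 -0.08 0.08 0 0.01" --pt "0 0 0.014 -0.1253 0.1267 0.0267 0" --pt "0 0 0.014 -0.1253 0.1267 0.0933 0" --pt "0 0 0.014 -0.1253 0.1267 0.16 0" --pt "0 0 0.014 -0.1253 0.1267 0.2267 0" --pt "0 0 0.014 -0.1253 0.1267 0.2587 0" --pt "0 0 0.014 -0.1253 0.1267 0.2587 0"

```text
clock: 17.23
eef_pos: [403.7, 3.7, 55.2]
tcp_rot: [3.141, 0.005, -0.039]
contact_force: [0.3, 0.0, 0.4]
opening: -0.001
grasp_force: 0.0
```

Run:
```python
from h import *
s=sensors.sense();print(s["eef_pos"],s["tcp_rot"],s["contact_force"],s["opening"])
im,d,p=shot("wrist");cv2.imwrite("pics/wr8.png",im[...,::-1]);w=cloud(d,p);g=im.max(-1)
m=(w[...,0]>430)&(w[...,0]<480)&(abs(w[...,1])<40)&(w[...,2]>78)&(w[...,2]<96)&(g<80)
q=w[m];print(len(q),np.percentile(q,[0,5,50,95,100],axis=0).round(1).tolist())
im,d,p=shot("top");w=cloud(d,p)
for c in((530,120),(520,-120)):
    r=np.hypot(w[...,0]-c[0],w[...,1]-c[1]);q=w[(r<22)];print(c,np.median(q[:,2]))
```

```text
[403.70990705   3.66087054  55.15666391] [ 3.1414434   0.00521351 -0.03924184] [0.34486983 0.04663903 0.36020526] -0.0013270740916876092
3249 [[445.6, -14.9, 78.0], [447.1, -12.5, 80.6], [451.8, 1.9, 86.2], [455.1, 16.3, 87.5], [455.6, 19.0, 88.5]]
(530, 120) 173.93735038268642
(520, -120) 201.6541982364804
```

View pics/wr8.png

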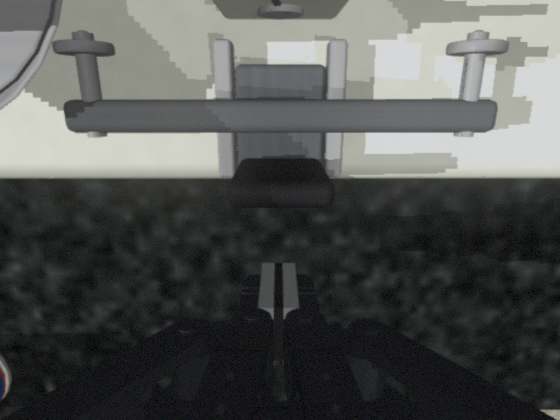

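The tab is at (280,180), straight ahead of the shut fingers at (278,300). Its front is at x≈446. The collars are the discs at (85,47) and (478,47). Approaching, then pushing in small steps.

To row units: 0.036 m / 0.75 = 0.048, 0.035 m / 0.75 = 0.0467.

Request:
move_arm --pt "0 0 0 0.016 0 0 0" --pt "0 0 0 0.032 0 0 0" --pt "0 0 0 0.036 0 0 0" --pt "0 0 0 0.04 0 0 0" --pt "0 0 0 0.0427 0 0 0" --pt "0 0 0 0.0453 0 0 0" --pt "0 0 0 0.0467 0 0 0" --pt "0 0 0 0.048 0 0 0"

```text
clock: 18.32
eef_pos: [441.1, 2.1, 57.1]
tcp_rot: [3.142, 0.001, -0.039]
contact_force: [-2.8, 0.4, 1.8]
opening: 0.002
grasp_force: 2.0
```

To row units: 0.002 m / 0.75 = 0.0027, 0.001 m / 0.75 = 0.0013.

Request:
move_arm --pt "0 0 0 0.0007 0 0 0" --pt "0 0 0 0.0013 0 0 0" --pt "0 0 0 0.002 0 0 0" --pt "0 0 0 0.0027 0 0 0"

```text
clock: 18.82
eef_pos: [443.3, 2.0, 57.2]
tcp_rot: [3.142, 0.0, -0.039]
contact_force: [-3.8, 0.1, -3.3]
opening: -0.001
grasp_force: 2.0
```

To row units: 0.002 m / 0.75 = 0.0027, 0.001 m / 0.75 = 0.0013.

Request:
move_arm --pt "0 0 0 0.0007 0 0 0" --pt "0 0 0 0.0013 0 0 0" --pt "0 0 0 0.002 0 0 0" --pt "0 0 0 0.0027 0 0 0"

```text
clock: 19.32
eef_pos: [445.5, 2.0, 57.3]
tcp_rot: [3.142, 0.0, -0.039]
contact_force: [-3.3, -0.1, -3.1]
opening: -0.001
grasp_force: 2.0
```

To row units: 0.002 m / 0.75 = 0.0027, 0.001 m / 0.75 = 0.0013.

Request:
move_arm --pt "0 0 0 0.0007 0 0 0" --pt "0 0 0 0.0013 0 0 0" --pt "0 0 0 0.002 0 0 0" --pt "0 0 0 0.0027 0 0 0"

```text
clock: 19.82
eef_pos: [447.5, 1.9, 57.3]
tcp_rot: [-3.142, -0.0, -0.039]
contact_force: [-3.8, -0.3, -3.3]
opening: -0.0
grasp_force: 2.0
```

To row units: 0.002 m / 0.75 = 0.0027, 0.0015 m / 0.75 = 0.002.

Request:
move_arm --pt "0 0 0 0.0007 0 0 0" --pt "0 0 0 0.0013 0 0 0" --pt "0 0 0 0.002 0 0 0" --pt "0 0 0 0.0027 0 0 0"

```text
clock: 20.32
eef_pos: [449.5, 1.8, 57.3]
tcp_rot: [-3.142, -0.0, -0.039]
contact_force: [-4.0, -1.1, -2.3]
opening: 0.002
grasp_force: 2.0
```

To row units: 0.002 m / 0.75 = 0.0027, 0.0015 m / 0.75 = 0.002.

Request:
move_arm --pt "0 0 0 0.0007 0 0 0" --pt "0 0 0 0.0013 0 0 0" --pt "0 0 0 0.002 0 0 0" --pt "0 0 0 0.0027 0 0 0"

```text
clock: 20.82
eef_pos: [451.5, 1.7, 57.3]
tcp_rot: [-3.142, 0.0, -0.039]
contact_force: [-3.5, -0.9, -3.9]
opening: -0.001
grasp_force: 2.0
```

To row units: 0.002 m / 0.75 = 0.0027, 0.001 m / 0.75 = 0.0013.

Request:
move_arm --pt "0 0 0 0.0007 0 0 0" --pt "0 0 0 0.0013 0 0 0" --pt "0 0 0 0.002 0 0 0" --pt "0 0 0 0.0027 0 0 0"

```text
clock: 21.32
eef_pos: [453.5, 1.6, 57.3]
tcp_rot: [3.142, 0.0, -0.039]
contact_force: [-3.4, -0.6, -3.3]
opening: -0.0
grasp_force: 2.0
```

Request:
move_arm --pt "0 0 0 0.0007 0 0 0" --pt "0 0 0 0.0013 0 0 0" --pt "0 0 0 0.002 0 0 0" --pt "0 0 0 0.0027 0 0 0"

```text
clock: 21.82
eef_pos: [455.5, 1.6, 57.3]
tcp_rot: [-3.142, 0.0, -0.039]
contact_force: [-4.1, 0.1, -3.2]
opening: -0.002
grasp_force: 2.0
```

Run:
```python
from h import *
im,d,p=shot("wrist");cv2.imwrite("pics/wr9.png",im[...,::-1]);w=cloud(d,p);g=im.max(-1)
m=(w[...,0]>430)&(w[...,0]<500)&(abs(w[...,1])<40)&(w[...,2]>80)&(w[...,2]<96)&(g<60)
q=w[m];print(len(q),np.percentile(q,[0,5,50,95,100],axis=0).round(1).tolist())
```

```text
3840 [[444.4, -15.2, 80.0], [454.3, -12.6, 81.2], [471.2, 1.9, 86.3], [475.9, 15.1, 95.5], [476.9, 17.6, 96.0]]
```

View pics/wr9.png

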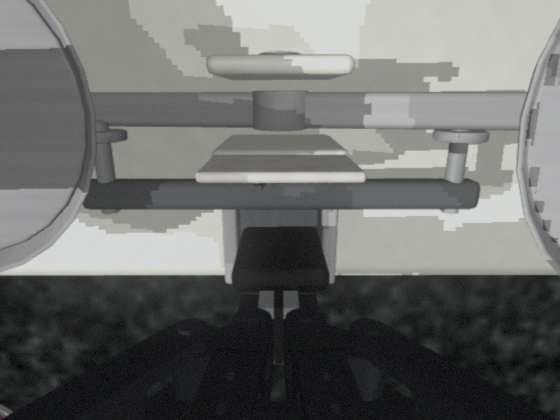

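The tab has moved in about 19 mm, and the collars at (107,133) and (460,134) are now at the beam's front edge. Steps get finer from here.

Request:
move_arm --pt "0 0 0 0.0003 0 0 0" --pt "0 0 0 0.0005 0 0 0" --pt "0 0 0 0.0008 0 0 0"

```text
clock: 22.25
eef_pos: [456.0, 1.6, 57.3]
tcp_rot: [3.142, 0.0, -0.039]
contact_force: [-4.4, -0.4, -3.0]
opening: -0.001
grasp_force: 2.0
```

To row units: 0.0008 m / 0.75 = 0.0011, 0.0006 m / 0.75 = 0.0008.

Request:
move_arm --pt "0 0 0 0.0004 0 0 0" --pt "0 0 0 0.0008 0 0 0" --pt "0 0 0 0.0011 0 0 0"

```text
clock: 22.62
eef_pos: [456.6, 1.5, 57.3]
tcp_rot: [-3.142, 0.0, -0.039]
contact_force: [-5.3, 0.8, -0.9]
opening: 0.0
grasp_force: 2.8
```

To row units: 0.0004 m / 0.75 = 0.0005, 0.0002 m / 0.75 = 0.0003.

Request:
move_arm --pt "0 0 0 0.0003 0 0 0" --pt "0 0 0 0.0005 0 0 0" --pt "0 0 0 0.0005 0 0 0"

```text
clock: 23.0
eef_pos: [456.6, 1.5, 57.3]
tcp_rot: [3.142, 0.001, -0.039]
contact_force: [-6.2, 0.4, 0.3]
opening: 0.002
grasp_force: 3.3
```

To row units: 0.0006 m / 0.75 = 0.0008, 0.0003 m / 0.75 = 0.0004.

Request:
move_arm --pt "0 0 0 0.0004 0 0 0" --pt "0 0 0 0.0008 0 0 0" --pt "0 0 0 0.0008 0 0 0"

```text
clock: 23.38
eef_pos: [456.6, 1.5, 57.3]
tcp_rot: [-3.142, 0.002, -0.039]
contact_force: [-9.1, 0.5, 3.9]
opening: -0.002
grasp_force: 4.4
```

Firm at 9 N with no further travel. Backing off and going over jar A.

To row units: -0.205 m / 0.75 = -0.2733, -0.04 m / 0.75 = -0.0533.

Request:
move_arm --pt "0 0 0 -0.0133 0 0 0" --pt "0 0 0 -0.04 0 0 0" --pt "0 0 0 -0.0533 0 -0.04 0" --pt "0 0 0 -0.0533 0 -0.12 0.02" --pt "0 0 0 -0.0533 0 -0.2 0.04" --pt "0 0 0 -0.04 -0.0267 -0.2733 0.065" --pt "0 0 0 0 -0.08 -0.2733 0.065" --pt "0 0 0 0.04 -0.1467 -0.2733 0.065"

```text
clock: 24.38
eef_pos: [494.4, 111.3, 264.4]
tcp_rot: [-3.14, -0.006, -0.041]
contact_force: [0.6, -0.5, -0.3]
opening: 0.76
grasp_force: 0.0
```

To row units: -0.007 m / 0.75 = -0.0093.

Request:
move_arm --pt "0 0 0 0.0093 -0.0093 0 0.065" --pt "0 0 0 0.0093 -0.0093 0 0.065" --pt "0 0 0 0.0093 -0.0093 0 0.065"

```text
clock: 24.75
eef_pos: [498.8, 116.0, 262.2]
tcp_rot: [3.141, 0.0, -0.04]
contact_force: [-0.2, -1.0, 0.3]
opening: 0.762
grasp_force: 0.0
```

Run:
```python
from caps import *
caps('wr10',z=174)
im,d,p=shot("top");w=cloud(d,p)
r=np.hypot(w[...,0]-520,w[...,1]+120);print(np.median(w[r<22][:,2]))
```

```text
tcp [498.8 116.  262.2] [ 3.141  0.    -0.04 ]
[240, 138, 70, 68, 1997] circle [528.  118.1] 22.2 z 173.8
201.82879964517406
```

To row units: 0.138 m / 0.75 = 0.184, 0.134 m / 0.75 = 0.1787.

Request:
move_arm --pt "0 0 0 0.0387 -0.004 0.0267 0.065" --pt "0 0 0 0.0387 -0.004 0.0933 0.065" --pt "0 0 0 0.0387 -0.004 0.1533 0.065" --pt "0 0 0 0.0387 -0.004 0.1787 0.065" --pt "0 0 0 0.0387 -0.004 0.184 0.065" --pt "0 0 0 0.0387 -0.004 0.184 0.06" --pt "0 0 0 0.0387 -0.004 0.184 0.052" --pt "0 0 0 0.0387 -0.004 0.184 0.03" --grip_force 35

```text
clock: 25.85
eef_pos: [529.3, 118.7, 125.5]
tcp_rot: [-3.141, -0.002, -0.039]
contact_force: [-0.9, -2.3, 4.5]
opening: 0.519
grasp_force: 34.8
```

Request:
move_arm --pt "0 0 0 0 0 0 0.03" --pt "0 0 0 0 0 0 0.03" --pt "0 0 0 0 0 0 0.03"

```text
clock: 26.22
eef_pos: [529.3, 118.7, 125.4]
tcp_rot: [-3.142, -0.002, -0.039]
contact_force: [-0.4, -2.0, 7.1]
opening: 0.523
grasp_force: 34.9
```

To row units: 0.215 m / 0.75 = 0.2867, 0.155 m / 0.75 = 0.2067.

Request:
move_arm --pt "0 0 0 0 0 -0.0067 0.03" --pt "0 0 0 0 0 -0.0267 0.03" --pt "0 0 0 0 0 -0.0667 0.03" --pt "0 0 0 -0.04 0.0133 -0.0933 0.03" --pt "0 0 0 -0.0933 0.0533 -0.0933 0.03" --pt "0 0 0 -0.1067 0.1267 -0.0933 0.03" --pt "0 0 0 -0.1067 0.2067 -0.0933 0.03" --pt "0 0 0 -0.1067 0.2867 -0.0933 0.03"

```text
clock: 27.22
eef_pos: [440.0, -94.4, 195.5]
tcp_rot: [3.141, -0.002, -0.038]
contact_force: [1.2, 0.2, -2.0]
opening: 0.522
grasp_force: 36.4
```

To row units: 0.25 m / 0.75 = 0.3333, 0.23 m / 0.75 = 0.3067, -0.093 rad / 3.1416 = -0.0296.

Request:
move_arm --pt "0 0 -0.0095 0 0.08 0 0.03" --pt "0 0 -0.0191 0 0.16 0 0.03" --pt "0 0 -0.0296 0.02 0.24 0 0.03" --pt "0 0 -0.0296 0.0467 0.3067 0 0.03" --pt "0 0 -0.0296 0.0573 0.3333 0 0.03" --pt "0 0 -0.0296 0.0573 0.3333 0 0.03" --pt "0 0 -0.0296 0.0573 0.3333 0 0.03" --pt "0 0 -0.0296 0.0573 0.3333 0 0.03"

```text
clock: 28.22
eef_pos: [473.1, -343.3, 194.6]
tcp_rot: [-3.141, 0.0, 0.055]
contact_force: [0.2, 0.3, -2.3]
opening: 0.528
grasp_force: 36.6
```

Run:
```python
from caps import *
s=sensors.sense();print(s["contact_force"].round(1),s["opening"])
im,d,p,w=caps('wr11',z=s["eef_pos"][2]+49)
# neighbours/hole in view
hsv=cv2.cvtColor(im,cv2.COLOR_RGB2HSV)
top=((np.abs(w[...,2]-46)<4)&(hsv[...,1]>80)).astype(np.uint8)
k,l,st,ce=cv2.connectedComponentsWithStats(1-cv2.morphologyEx(top,cv2.MORPH_CLOSE,np.ones((3,3))).astype(np.uint8))
for i in range(1,k):
    if 300<st[i,4]<9000: print(st[i].tolist(),ce[i].round(),np.nanmedian(w[l==i],0).round(1))
q=w[top>0]
# long-edge lines in block frame yaw .054
c,sn=np.cos(.0545),np.sin(.0545)
a=q[:,0]*c+q[:,1]*sn; b=-q[:,0]*sn+q[:,1]*c
print("along",a.min(),np.percentile(a,[.5,99.5]),"across",np.percentile(b,[.2,1,99,99.8]))
im,d,p2=shot("top");w2=cloud(d,p2)
for cc in((530,120),(520,-120)):
    r=np.hypot(w2[...,0]-cc[0],w2[...,1]-cc[1]);print(cc,np.median(w2[r<22][:,2]))
```

```text
[ 0.2  0.3 -2.3] 0.5283165826026375
tcp [ 473.1 -343.3  194.6] [-3.141  0.     0.055]
[204, 265, 147, 131, 10067] circle [ 472.5 -341.7] 22.8 z 242.7
[246, 58, 76, 80, 4731] [284.  97.] [ 547.6 -341.5  118.2]
along 401.22579823713636 [415.24885514 571.01949264] across [-411.99326505 -411.64270609 -330.55788264 -330.12807805]
(530, 120) 69.15368209896133
(520, -120) 201.53885198609328
```

View pics/wr11.png

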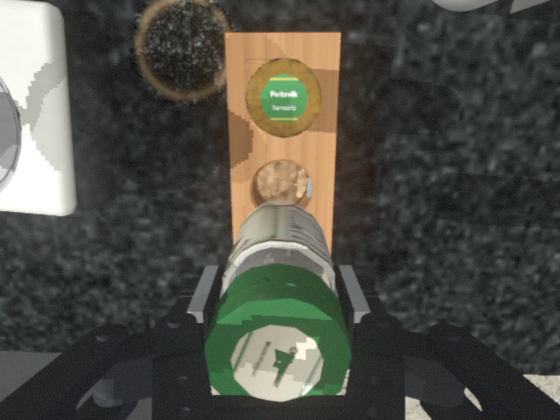

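The jar is held upright over the hole; the hole shows at (283,185) and the spring pad at (308,187). The pans have not moved, so the lock holds. Refining the hole centre with a circle fit.

Run:
```python
from h import *
from scipy.optimize import least_squares
def hole(im,d,p,tag,c0=(474,-345)):
    w=cloud(d,p);hsv=cv2.cvtColor(im,cv2.COLOR_RGB2HSV)
    s=4;b=cv2.resize(im,None,fx=s,fy=s,interpolation=cv2.INTER_CUBIC)
    g=cv2.GaussianBlur(cv2.cvtColor(b,cv2.COLOR_RGB2GRAY),(0,0),2).astype(float)
    K=np.array(p["camera_matrix"]);T=np.linalg.inv(np.array(p["world_from_camera"]))
    pts=[]
    def val(x,y,z=46):
        q=T@np.array([x,y,z,1]);u=K[0,0]*q[0]/q[2]+K[0,2];v=K[1,1]*q[1]/q[2]+K[1,2]
        U,V=int(round((u+.5)*s-.5)),int(round((v+.5)*s-.5)); return g[V,U] if 0<=V<g.shape[0] and 0<=U<g.shape[1] else np.nan,hsv[min(max(int(round(v)),0),419),min(max(int(round(u)),0),559)]
    c=np.array(c0,float)
    for it in range(4):
        pts=[]
        for t in np.arange(0,360,6)*np.pi/180:
            rr=np.arange(19,31,.5);f=np.array([val(c[0]+r*np.cos(t),c[1]+r*np.sin(t))[0] for r in rr])
            gr=np.gradient(f);j=np.nanargmax(gr)
            if gr[j]>2 and 0<j<len(rr)-1: pts.append(c+rr[j]*np.array([np.cos(t),np.sin(t)]))
        P=np.array(pts);r=least_squares(lambda x:np.hypot(P[:,0]-x[0],P[:,1]-x[1])-24.25,c,loss="soft_l1",f_scale=.7);c=r.x
    print(tag,len(P),c.round(1),"med res",np.median(abs(r.fun)).round(2))
for n in("scene","top"):
    S=dict(np.load(f"{n}0.npz"));hole(S["im"],S["d"],S,n)
im,d,p=shot("wrist");hole(im,d,p,"wrist")
S=dict(np.load("top0.npz"))
# brown cap centre at z=117 in wrist view
hsv=cv2.cvtColor(im,cv2.COLOR_RGB2HSV);w=cloud(d,p)
q=w[(abs(w[...,2]-117)<4)&(w[...,0]>515)&(w[...,0]<580)&(abs(w[...,1]+342)<35)];c,r=cv2.minEnclosingCircle(q[:,:2].astype(np.float32));print("brown cap wrist",c,r)
w=cloud(S["d"],S);q=w[(abs(w[...,2]-117)<6)&(w[...,0]>515)&(w[...,0]<580)&(abs(w[...,1]+342)<35)];c,r=cv2.minEnclosingCircle(q[:,:2].astype(np.float32));print("brown cap top",c,r)
```

```text
scene 58 [ 473.9 -346.1] med res 0.71
top 54 [ 473.2 -342.4] med res 1.28
wrist 50 [ 476.8 -344. ] med res 0.71
brown cap wrist (546.8377685546875, -341.5596618652344) 21.645605087280273
brown cap top (543.6152954101562, -340.7608642578125) 22.767560958862305
```

To row units: 0.087 m / 0.75 = 0.116, 0.084 m / 0.75 = 0.112.

Request:
move_arm --pt "0 0 0 0.0036 0.0028 0.0267 0.03" --pt "0 0 0 0.0036 0.0028 0.0667 0.03" --pt "0 0 0 0.0036 0.0028 0.1 0.03" --pt "0 0 0 0.0036 0.0028 0.112 0.03" --pt "0 0 0 0.0036 0.0028 0.116 0.03" --pt "0 0 0 0.0036 0.0028 0.116 0.03"

```text
clock: 29.12
eef_pos: [476.5, -346.6, 107.7]
tcp_rot: [3.141, -0.001, 0.054]
contact_force: [-0.2, -0.1, -2.9]
opening: 0.524
grasp_force: 36.6
```

To row units: 0.004 m / 0.75 = 0.0053, 0.001 m / 0.75 = 0.0013.

Request:
move_arm --pt "0 0 0 0 0 0.0013 0.03" --pt "0 0 0 0 0 0.0027 0.03" --pt "0 0 0 0 0 0.004 0.03" --pt "0 0 0 0 0 0.0053 0.03"

```text
clock: 29.62
eef_pos: [476.1, -346.4, 103.3]
tcp_rot: [3.141, -0.0, 0.054]
contact_force: [0.0, -0.2, -2.2]
opening: 0.523
grasp_force: 36.6
```

Request:
move_arm --pt "0 0 0 0 -0.0015 0 0.03" --pt "0 0 0 0 -0.0015 0.0013 0.03" --pt "0 0 0 0 -0.0015 0.0027 0.03" --pt "0 0 0 0 -0.0015 0.004 0.03"

```text
clock: 30.12
eef_pos: [476.1, -345.3, 100.2]
tcp_rot: [3.142, -0.0, 0.054]
contact_force: [-0.0, -0.4, -2.3]
opening: 0.527
grasp_force: 36.6
```

To row units: 0.003 m / 0.75 = 0.004, 0.002 m / 0.75 = 0.0027.

Request:
move_arm --pt "0 0 0 0 0 0.0013 0.03" --pt "0 0 0 0 0 0.0027 0.03" --pt "0 0 0 0 0 0.004 0.03" --pt "0 0 0 0 0 0.004 0.03"

```text
clock: 30.62
eef_pos: [476.0, -345.2, 97.2]
tcp_rot: [-3.142, 0.0, 0.054]
contact_force: [0.5, 0.0, -2.5]
opening: 0.525
grasp_force: 36.6
```

To row units: 0.005 m / 0.75 = 0.0067, 0.004 m / 0.75 = 0.0053.

Request:
move_arm --pt "0 0 0 0 0 0.0013 0.03" --pt "0 0 0 0 0 0.0027 0.03" --pt "0 0 0 0 0 0.004 0.03" --pt "0 0 0 0 0 0.0053 0.03" --pt "0 0 0 0 0 0.0067 0.03" --pt "0 0 0 0 0 0.0067 0.03"

```text
clock: 31.38
eef_pos: [476.0, -345.2, 92.2]
tcp_rot: [-3.141, 0.0, 0.054]
contact_force: [-0.3, 0.9, -2.5]
opening: 0.524
grasp_force: 36.6
```

To row units: 0.006 m / 0.75 = 0.008, 0.005 m / 0.75 = 0.0067.

Request:
move_arm --pt "0 0 0 0 0 0.0013 0.03" --pt "0 0 0 0 0 0.0027 0.03" --pt "0 0 0 0 0 0.004 0.03" --pt "0 0 0 0 0 0.0053 0.03" --pt "0 0 0 0 0 0.0067 0.03" --pt "0 0 0 0 0 0.008 0.03"

```text
clock: 32.12
eef_pos: [476.0, -345.1, 86.2]
tcp_rot: [-3.141, 0.0, 0.054]
contact_force: [-0.1, 3.1, 2.4]
opening: 0.527
grasp_force: 36.7
```

To row units: 0.006 m / 0.75 = 0.008, 0.005 m / 0.75 = 0.0067.

Request:
move_arm --pt "0 0 0 0 0 0.0013 0.03" --pt "0 0 0 0 0 0.0027 0.03" --pt "0 0 0 0 0 0.004 0.03" --pt "0 0 0 0 0 0.0053 0.03" --pt "0 0 0 0 0 0.0067 0.03" --pt "0 0 0 0 0 0.008 0.03"

```text
clock: 32.88
eef_pos: [476.0, -345.2, 80.2]
tcp_rot: [-3.141, 0.0, 0.054]
contact_force: [-0.5, 4.2, -0.5]
opening: 0.521
grasp_force: 36.4
```

To row units: 0.006 m / 0.75 = 0.008, 0.005 m / 0.75 = 0.0067.

Request:
move_arm --pt "0 0 0 0 0 0.0013 0.03" --pt "0 0 0 0 0 0.0027 0.03" --pt "0 0 0 0 0 0.004 0.03" --pt "0 0 0 0 0 0.0053 0.03" --pt "0 0 0 0 0 0.0067 0.03" --pt "0 0 0 0 0 0.008 0.03"

```text
clock: 33.62
eef_pos: [476.1, -345.3, 74.2]
tcp_rot: [3.142, 0.0, 0.054]
contact_force: [-0.7, 4.1, -0.4]
opening: 0.521
grasp_force: 36.5
```

To row units: 0.004 m / 0.75 = 0.0053, 0.003 m / 0.75 = 0.004.

Request:
move_arm --pt "0 0 0 0 0 0.0013 0.03" --pt "0 0 0 0 0 0.0027 0.03" --pt "0 0 0 0 0 0.004 0.03" --pt "0 0 0 0 0 0.0053 0.03" --pt "0 0 0 0 0 0.0053 0.03"

```text
clock: 34.25
eef_pos: [476.0, -345.3, 70.2]
tcp_rot: [-3.142, 0.0, 0.054]
contact_force: [0.6, 3.3, -1.0]
opening: 0.528
grasp_force: 36.3
```

To row units: 0.0015 m / 0.75 = 0.002, 0.001 m / 0.75 = 0.0013.

Request:
move_arm --pt "0 0 0 0 0 0.0007 0.03" --pt "0 0 0 0 0 0.0013 0.03" --pt "0 0 0 0 0 0.002 0.03" --pt "0 0 0 0 0 0.002 0.03"

```text
clock: 34.75
eef_pos: [476.2, -345.3, 69.1]
tcp_rot: [3.141, -0.0, 0.054]
contact_force: [-0.9, 3.8, 5.2]
opening: 0.521
grasp_force: 36.5
```

To row units: 0.001 m / 0.75 = 0.0013, 0.0005 m / 0.75 = 0.0007.

Request:
move_arm --pt "0 0 0 0 0 0.0007 0.03" --pt "0 0 0 0 0 0.0013 0.03" --pt "0 0 0 0 0 0.0013 0.03"

```text
clock: 35.12
eef_pos: [476.3, -345.4, 68.4]
tcp_rot: [3.141, -0.0, 0.054]
contact_force: [-2.3, 4.6, 8.8]
opening: 0.527
grasp_force: 36.4
```

To row units: -0.15 m / 0.75 = -0.2, -0.06 m / 0.75 = -0.08.

Request:
move_arm --pt "0 0 0 0 0 0 0.05" --pt "0 0 0 0 0 0 0.055" --pt "0 0 0 0 0 0 0.065" --pt "0 0 0 0 0 0 0.065" --pt "0 0 0 0 0 -0.0267 0.065" --pt "0 0 0 0 0 -0.08 0.065" --pt "0 0 0 0 0 -0.1467 0.065" --pt "0 0 0 -0.04 0 -0.2 0.065"

```text
clock: 36.12
eef_pos: [447.4, -347.3, 219.9]
tcp_rot: [3.14, -0.002, 0.055]
contact_force: [1.1, -0.4, 0.7]
opening: 0.758
grasp_force: 0.0
```

Run:
```python
from caps import *
s=sensors.sense();print(s["contact_force"].round(1))
caps('wr12',z=117)
for n in("top","scene"):
    im,d,p=shot(n);w=cloud(d,p);cv2.imwrite(f"pics/{n}9.png",im[...,::-1])
    for cc in((530,120),(520,-120),(475,-345)):
        r=np.hypot(w[...,0]-cc[0],w[...,1]-cc[1]);print(n,cc,np.nanmedian(w[r<18][:,2]))
a=cv2.imread("pics/scene9.png");cv2.imwrite("pics/scene9c.png",cv2.resize(a[100:300,180:440],(780,600),interpolation=3))
```

```text
[ 1.1 -0.4  0.7]
tcp [ 447.4 -347.3  219.9] [ 3.14e+00 -2.00e-03  5.50e-02]
[257, 30, 44, 46, 1166] circle [ 547.2 -341.3] 13.2 z 118.6
[244, 136, 67, 64, 887] circle [ 475.8 -344.3] 22.0 z 118.2
top (530, 120) 68.41035250463472
top (520, -120) 202.0001897248319
top (475, -345) 598.7373612586335
scene (530, 120) 68.23483006967103
scene (520, -120) 198.8329048396913
scene (475, -345) 118.42480014616933
```

View pics/scene9c.png

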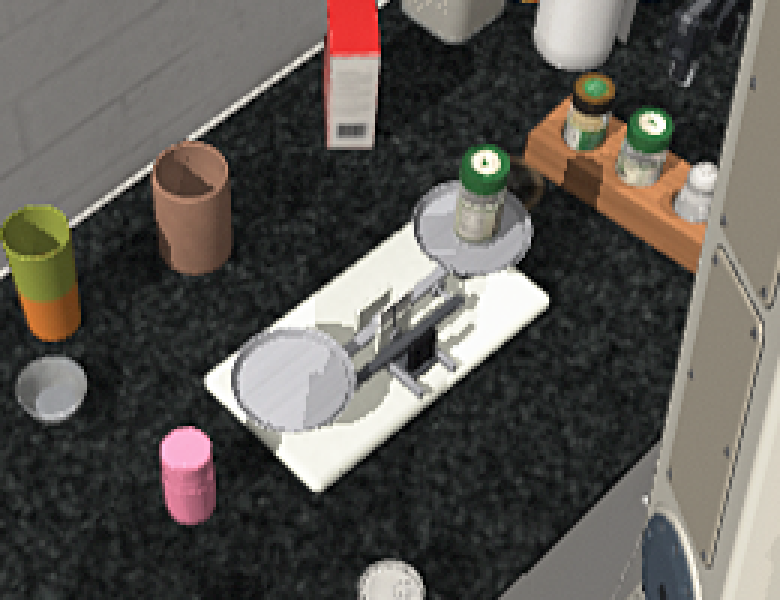

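The view shows jar A seated upright in the middle hole (crop 645,150) with its cap at 118 mm. Jar B stands on its raised pan (crop 483,195), the beam is still tipped and locked, and the other objects are undisturbed.

```bash
python3 -c "
from rig import order
print(order.sign_off())"
```

```text
the job is handed in; nothing more can be done
None
```

The job is handed in: the heavier jar (jar_a) is pressed home in the block's free middle hole, and the lighter jar_b stands on its raised pan with the beam locked (lock pushed in to about 9 N), at about 36 s on the clock.

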